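# Stack the pivot collars and hold the screen lever over its post

## Robot

A 6-joint arm with a two-finger parallel gripper is mounted at the origin on the work surface. World frame = base frame: x ahead of the robot, y to its left, z up, the work surface at z = 0. Lengths are in m, angles in rad, forces in N, time in s.
With the tool pointing down it reaches from about 0.325 to 0.9 m from the base axis. Payload 6.1 kg.
Tool frame: the origin (TCP) lies at the very end of the fingers, on their centre line; the grasp point (between the pads) lies 19 mm behind it; z points along the fingers, y is the direction in which the jaws open and shut (so a half turn about z gives the same grasp; the last joint's range is limited). The gripper opens to 87 mm and grips with 3 to 60 N. Pads are 19 mm wide; open, the fingers measure 117 mm over their backs; the gripper's body (75 mm by 190 mm) begins 51 mm behind the grasp point.
Start: joints at [-1.235, 0.22, 1.526, -0, 1.395, -0.126], TCP at [0.278, -0.56, 0.223] pointing down, gripper open.
Joint ranges: [-2.98, 2.98], [-0.91, 2.08], [0.09, 2.57], [-1.24, 4.39], [0.2, 2.65], [-2.68, 2.68]. Speed limits (rad/s): [2.57, 2.57, 3.01, 3.14, 3.14, 3.14].

## Interface

Orientations are given as a unit quaternion [x, y, z, w].
In Python, from cell import env, viewer gives the robot as it stands. The module is installed in compiled form; this text tells all that it offers.
- The arm moves only by the tool send_rows, never from a script. Its argument "plan" is a list that holds one entry, the list of rows, each a list of 4 numbers: the shift along the tool's x, y, z in cm, then the turn about the tool's z in degrees. In form: [[[x, y, z, yaw], ...]]. A call has 1 to 20 rows; each row is the pose to reach, as a shift and turn from the pose commanded when the call began, along the tool's axes at that moment; what a row does not reach only later rows make up. A row lasts 1/10 s, in which the tool goes at most 50 mm and 8.59 degrees, less where a joint would pass 70% of its speed; a pose out of reach is approached as far as the arm can. A call with a gripper value outside its range is refused whole. "claw" is the opening, from 0 (shut) to 1 (fully open), set as the call begins (left out, the last holds). The fingers move at their own pace and stop on an object; the grip force is fixed at half the most. Time passes only in rows, so rows that repeat a pose let the fingers close. It gives the time, the measured TCP pose, the force and the opening at its end, in the units of the state.
- env.observe(): the state, without advancing time (a new reading comes with each control period).
- viewer.get_image(name): name is "scene" or "top" or "wrist"; returns the picture (420x560x3 uint8, red, green, blue); there is no depth.
- viewer.camera_info(name): a dict with "mtx" (3x3 intrinsics, pixels), "rvec" (rotation vector, rad) and "tvec" (3), from world to camera coordinates, as OpenCV has them; the wrist camera has in their place "mount" (4x4, takes a point from camera to tool coordinates, whose origin is the TCP and whose axes are the flange's). Camera axes: x right, y down, z forward; pixel columns grow to the right and rows downward; lengths in m; the calibration is good to about 2 mm. A picture is of the moment at which its call begins: read the wrist's pose just before it. camera_info takes no time and is no camera call.
- env.sign_off(): hands the job in, once; it reports no verdict.
The state is a dict: "time_s": time; "qpos": joint angles; "joint_velocities": joint speeds; "joint_torque": joint torques, N m; "tool_pos": TCP position; "orientation": TCP orientation; "wrist_force": force on the tool from outside, world axes, zero at the start; "ft_torque": the same for the moment, N m; "opening": finger opening in m.
Only numpy, scipy, OpenCV 4.12 (cv2) and the standard library are available. Lean on these libraries where they do the work, as an engineer would, in place of code of your own. Each camera call takes 0.05 s, during which the arm holds its last target.

## Task

On this screen-printing bench, thread the big steel collar and then the small one down the post of the grey pivot base, each fully home. Then take up the cast aluminium lever by its balance point and hold it level above the base, with its eye straight over the post, its tail over the forked rest and its underside about 40 mm above the post's top. Finish still holding it there, ready to be lowered; leave the ink tub, the glass jar and the squeegee where they are.

Things in the scene. Friction and masses are not known exactly. Their poses are not given: they have to be found in the camera images.
- fixture: Fixed grey pivot base, screwed to the bench. Origin on the bench on the post's axis; z up; x runs along the base from the post to the forked rest. Plate 265 x 76 mm, 10 mm thick (from 40 mm behind the post to 225 mm ahead of it); a boss 34 mm across stands 12 mm on the plate, so collars seat 22 mm above the bench; on it the upright steel post, 14 mm in diameter, its upper 9 mm tapering to 6 mm.
- post_top (a point): Top of the post, on its axis, 78 mm above the bench (56 mm above the boss). Axes as those of the base.
- fork (a point): Middle of the saddle of the forked rest, 58 mm above the bench and 185 mm from the post's axis along the base's x; the rest is 24 x 46 mm and its two prongs reach 72 mm above the bench.
- collar_big_mid (a point): Centre (half-way up) of the big loose steel collar: 48 mm outside diameter, 18 mm bore, 22 mm high, about 200 g, lying flat on the bench. z along its bore. Home on the boss its centre is 33 mm above the bench. The two collars may lie either way round.
- collar_small_mid (a point): Centre (half-way up) of the small loose steel collar: 36 mm outside diameter, 18 mm bore, 14 mm high, about 70 g, lying flat on the bench. z along its bore. Home on the big collar its centre is 51 mm above the bench.
- lever: Loose cast aluminium lever, 0.3 to 0.5 kg, lying flat on the bench. A heavy round head with an upright eye at one end, then a straight bar 18 mm wide and 24 mm high, with a round tail 26 mm across at the other end; 241 mm long over all. Origin on its underside beneath the balance point; x along the bar from head to tail, z up.
- lever_balance (a point): Balance point (centre of mass seen from above) of the lever, on the bar's centre line, 12 mm above its underside; 59 mm from the eye's axis and 141 mm from the tail's round end axis. The bar here is 18 mm wide and 24 mm high. Axes as those of the lever.
- lever_eye (a point): Centre of the eye of the lever, 15 mm above its underside and 59 mm from the balance point towards -x of the lever. Head 56 mm in diameter, 30 mm high, bore 20 mm.
- lever_tail (a point): Point on the lever's centre line 185 mm from the eye's axis, 12 mm above its underside: this belongs over the forked rest.
- tub_mid (a point): Bystander: middle of a white ink tub with a lid, 94 mm across, 92 mm high.
- jar_mid (a point): Bystander: middle of a glass jar, 60 mm across, 75 mm high.
- squeegee_mid (a point): Bystander: middle of the wooden handle of a squeegee lying flat, 200 mm long, about 72 mm wide with its rubber, 24 mm high.
Mind the look-alikes: they are no part of the job. Leave any turquoise look-alike of the part that bears collar_small_mid alone. What is shaped like the part that bears collar_big_mid but yellow is not meant.

How it is judged:
On the way, in this order (a step that is already met when the one before it is completed fails the run):
1. the big collar is fully home on the boss, round the post, and let go, the small one not yet on the post (horizontal distance between collar_big_mid and post_top below 0.005 m and z of collar_big_mid in the frame of fixture between 0.03 and 0.036 m and angle between collar_big_mid's own z axis and vertical below 0.1 rad and contact force between collar_big and the fingers below 0.1 N and horizontal distance between collar_small_mid and post_top above 0.03 m), for 0.2 s.
2. the small collar is fully home on the big one and let go, the lever still lying on the bench (horizontal distance between each of collar_big_mid, collar_small_mid and post_top below 0.005 m and z of collar_big_mid in the frame of fixture between 0.03 and 0.036 m and angle between each of collar_big_mid, collar_small_mid's own z axis and vertical below 0.1 rad and z of collar_small_mid in the frame of fixture between 0.048 and 0.054 m and contact force between each of collar_big, collar_small and the fingers below 0.1 N and height (world z) of lever below 0.01 m), for 0.2 s.
3. the lever is lifted in the gripper, its balance point at least 60 mm above the bench (height (world z) of lever_balance above 0.06 m and contact force between lever and the fingers above 1 N), for 0.2 s.
At the end, for the whole second after the job is handed in: Lever held still by the fingers alone within 25 mm of its balance point, level within 5 deg, eye within 12 mm of the post axis, tail point within 20 mm of the fork (seen from above), underside 20-70 mm above the post top; both collars home within 3 mm, big one below, untouched (horizontal distance between lever_eye and post_top below 0.012 m and horizontal distance between lever_tail and fork below 0.02 m and z of lever_eye in the frame of post_top between 0.035 and 0.085 m and angle between lever's own z axis and vertical below 0.09 rad and horizontal distance between the grasp point and lever_balance below 0.025 m and contact force between lever and the fingers above 1 N and contact force between lever and fixture below 0.1 N and contact force between lever and collar_big below 0.1 N and contact force between lever and collar_small below 0.1 N and linear speed of lever below 0.02 m/s and horizontal distance between each of collar_big_mid, collar_small_mid and post_top below 0.005 m and z of collar_big_mid in the frame of fixture between 0.03 and 0.036 m and angle between each of collar_big_mid, collar_small_mid's own z axis and vertical below 0.1 rad and z of collar_small_mid in the frame of fixture between 0.048 and 0.054 m and contact force between each of collar_big, collar_small and the fingers below 0.1 N); the arm keeps its last pose, push and grip.
It fails at once if the tub is shifted by more than 25 mm (distance of tub_mid from where it was at the start of the episode above 0.025 m).
It fails at once if the jar is shifted by more than 25 mm (distance of jar_mid from where it was at the start of the episode above 0.025 m).
It fails at once if the squeegee is shifted by more than 25 mm (distance of squeegee_mid from where it was at the start of the episode above 0.025 m).
It also fails if it takes over 72 s, if anything falls off the work surface, if the arm or the gripper's body presses on something with over 40 N, if the wrist force passes 120 N, or if a joint passes its speed limit or range.

## Working session

There is one attempt and no reset: what is moved stays moved. The work goes in short steps, Python scripts to look and compute and a tool call to move; the robot and the scene stay as the last step left them, time stands still between calls to the robot, and variables do not carry over. Pictures are saved under pics/ and viewed, and the job is handed in when it is done.

Besides the shell and the picture viewer there is one more tool, called after "Call:" as name([rows], argument=value, ...), one row to a line, values as JSON. send_rows: Moves the arm, as the interface text tells. Its arguments: {"type":"object","properties":{"plan":{"type":"array","items":{"type":"array","items":{"type":"array","items":{"type":"number"}}}},"claw":{"type":"number"}},"required":["plan"]}

```bash
mkdir -p pics; python3 - <<'E'
from cell import env, viewer
import cv2
s=env.observe();print(s)
for n in("top","scene"):
    cv2.imwrite(f"pics/{n}0.png",viewer.get_image(n)[:,:,::-1]); print(n,viewer.camera_info(n))
print(viewer.camera_info("wrist"))
E
```

```text
{'time_s': 0.0, 'qpos': array([-1.23509416e+00,  2.21223363e-01,  1.52761576e+00,  1.39389635e-05,
        1.39465690e+00, -1.26120447e-01]), 'joint_velocities': array([ 0.00097265, -0.00088266, -0.00044422,  0.00046624, -0.0011966 ,
       -0.00040858]), 'joint_torque': array([-2.88631136e-04, -4.94620943e+01, -3.87373245e+01,  6.98492280e-02,
        5.71979501e-02, -1.80828101e-04]), 'tool_pos': array([ 0.27827524, -0.55895261,  0.22143648]), 'orientation': array([ 9.73458073e-01,  2.28863440e-01, -9.27229333e-05, -9.47185055e-04]), 'wrist_force': array([ 0.15295019, -0.5136346 ,  0.48341822]), 'ft_torque': array([-0.01956393,  0.00343755, -0.01158803]), 'opening': 0.08713600812823293}
top {'mtx': array([[522.62851444,   0.        , 285.47647277],
       [  0.        , 522.62851444, 200.81945748],
       [  0.        ,   0.        ,   1.        ]]), 'rvec': array([ 2.16773245, -2.14304743,  0.12728808]), 'tvec': array([0.07119386, 0.5795656 , 1.44317419])}
scene {'mtx': array([[516.34413934,   0.        , 284.48259323],
       [  0.        , 516.34413934, 209.33152431],
       [  0.        ,   0.        ,   1.        ]]), 'rvec': array([ 2.43892604,  0.5701789 , -0.18079713]), 'tvec': array([-0.55579931, -0.09470432,  1.37065381])}
{'mtx': array([[352.34313244,   0.        , 276.72261029],
       [  0.        , 352.34313244, 210.44644944],
       [  0.        ,   0.        ,   1.        ]]), 'mount': array([[-1.46863092e-03, -9.68023921e-01, -2.50853606e-01,
         6.81179887e-02],
       [ 9.99998728e-01, -1.57762934e-03,  2.33418559e-04,
         5.63450773e-04],
       [-6.21708757e-04, -2.50852944e-01,  9.68025007e-01,
        -1.62800868e-01],
       [ 0.00000000e+00,  0.00000000e+00,  0.00000000e+00,
         1.00000000e+00]])}
```

View pics/top0.png

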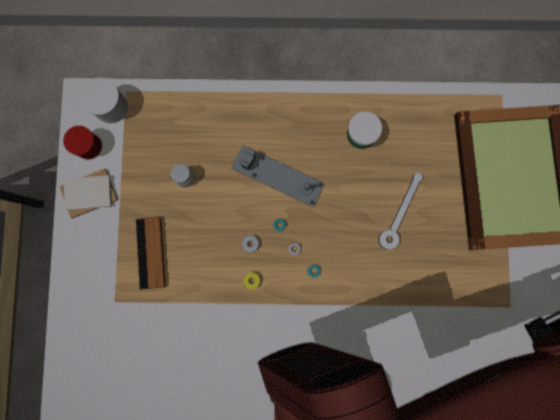

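View pics/scene0.png

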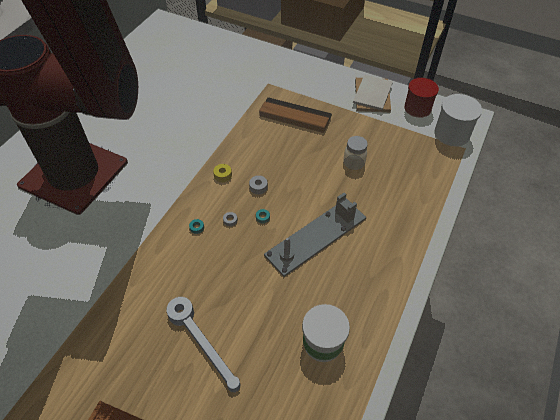

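The top view shows the base plate at (278,176) with post ~(310,188) and fork ~(247,157). The big steel collar is at (251,244), the small steel one at (295,250), the turquoise pair at (280,225) and (315,271), the yellow one at (252,281). The lever's head is at (390,240) and its tail at (418,177). Next I enlarge to measure.

```bash
cat > h.py <<'E'
import numpy as np, cv2
from cell import env, viewer
from scipy.spatial.transform import Rotation as R
def proj(n,P):
    c=viewer.camera_info(n); return cv2.projectPoints(np.float64(P).reshape(-1,1,3),c['rvec'],c['tvec'],c['mtx'],None)[0].reshape(-1,2)
def ray(n,uv,z,pose=None):
    c=viewer.camera_info(n); d=np.linalg.inv(c['mtx'])@np.array([uv[0],uv[1],1.])
    if n=='wrist':
        s=pose or env.observe(); Rt=R.from_quat(s['orientation']).as_matrix(); m=c['mount']
        o=Rt@m[:3,3]+s['tool_pos']; d=Rt@m[:3,:3]@d
    else:
        Rm=cv2.Rodrigues(c['rvec'])[0]; o=-Rm.T@c['tvec']; d=Rm.T@d
    return o+d*(z-o[2])/d[2]
E
python3 - <<'E'
from h import *
t=cv2.imread('pics/top0.png'); s=cv2.imread('pics/scene0.png')
cv2.imwrite('pics/t1.png',cv2.resize(t[140:300,220:330],None,fx=5,fy=5,interpolation=2)[:, :][:800:1][:600])
cv2.imwrite('pics/t1.png',cv2.resize(t[140:300,225:435],None,fx=3.75,fy=3.75,interpolation=cv2.INTER_CUBIC))
cv2.imwrite('pics/s1.png',cv2.resize(s[150:290,180:370],None,fx=4,fy=4,interpolation=cv2.INTER_CUBIC))
for nm,uv,z in [('big',(251,244),.022),('small',(295,250),.014),('tub',(365,128),.092),('jar',(181,173),.07),('head',(390,240),.03),('tail',(418,177),.024),('yel',(252,281),.022),('tq1',(280,225),.014),('tq2',(315,271),.014),('base',(278,176),.01)]:
    print(nm,ray('top',uv,z).round(3))
E
```

```text
big [0.456 0.174 0.022]
small [0.441 0.049 0.014]
tub [ 0.777 -0.14   0.092]
jar [0.649 0.37  0.07 ]
head [ 0.472 -0.217  0.03 ]
tail [ 0.653 -0.301  0.024]
yel [0.353 0.169 0.022]
tq1 [0.512 0.093 0.014]
tq2 [ 0.383 -0.008  0.014]
base [0.654 0.1   0.01 ]
```

View pics/t1.png

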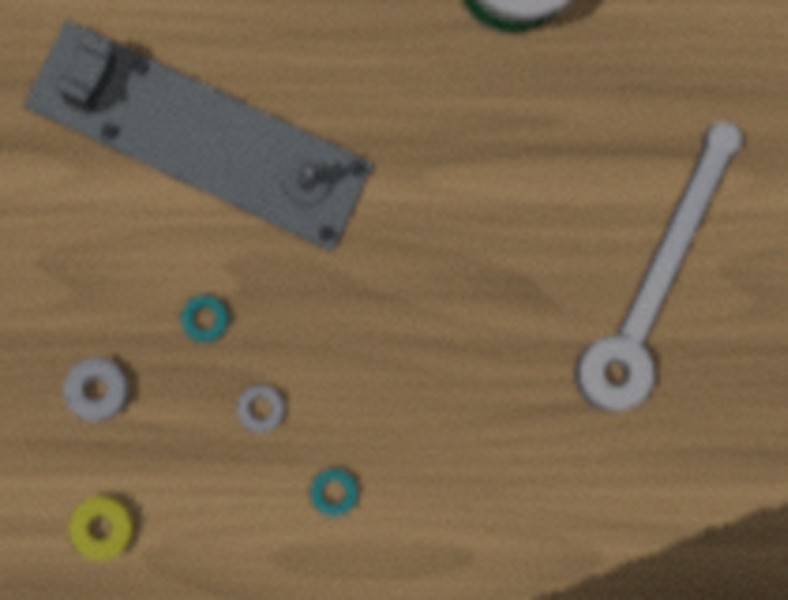

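View pics/s1.png

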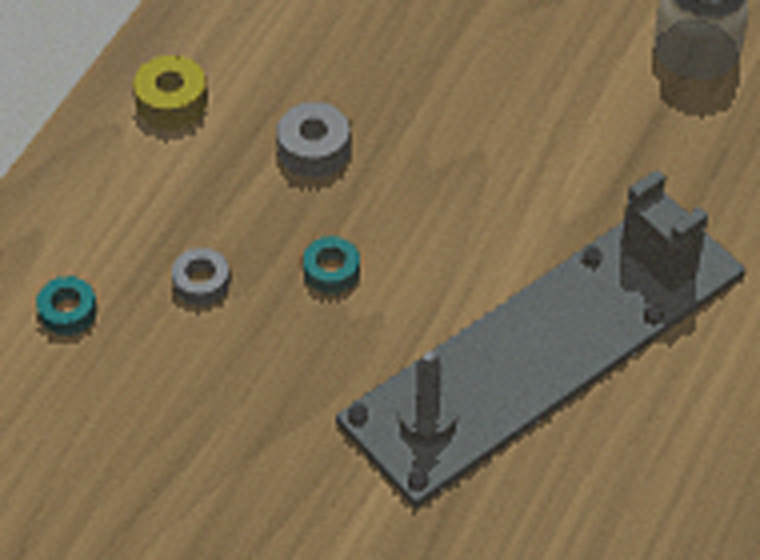

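```bash
python3 - <<'E'
from h import *
from scipy.optimize import least_squares
T=lambda u,v:(225+u/3.75-.37,140+v/3.75-.37); S=lambda u,v:(180+u/4-.37,150+v/4-.37)
loc=np.array([[225,38,10],[-40,38,10],[-40,-38,10],[225,-38,10],[0,0,78]])/1000.
# determine side: try both corner orders
top=[(69,22),(372,163),(332,250),(25,104)]
for order in ([0,1,2,3],[3,2,1,0]):
  tp=np.array([T(*top[i]) for i in order]+[T(308,174)])
  def f(p,full=False):
    c,s=np.cos(p[2]),np.sin(p[2]); P=np.c_[loc[:,0]*c-loc[:,1]*s+p[0],loc[:,0]*s+loc[:,1]*c+p[1],loc[:,2]]
    r=np.r_[(proj('top',P)-tp),(proj('scene',P[4:])-[S(429,357)])]
    return r if full else r.ravel()
  r=least_squares(f,[.62,.02,1.1]); print(r.x,np.degrees(r.x[2]),r.cost);print(f(r.x,1).round(1).tolist())
def tri(n,a,b,z,r=None):
  print(n,ray('top',T(*a),z).round(4),ray('scene',S(*b),z).round(4) if b else '')
tri('big',(96,389),(314,129),.022); tri('small',(261,408),(201,270),.014)
h=ray('top',T(616,372),.03);t=ray('top',T(722,138),.024);print(h,t,np.linalg.norm(h-t),np.degrees(np.arctan2(*(t-h)[1::-1])))
E
```

```text
[0.61677195 0.01764628 1.13694355] 65.14206688302131 1309.0190124095204
[[-12.2, 22.3], [-10.4, 23.7], [11.5, -23.1], [11.1, -22.7], [0.6, -0.5], [0.3, -0.4]]
[0.6164235  0.01775618 1.13487919] 65.02378781036724 1.7004300189142552
[[-0.5, 0.4], [0.2, 0.6], [0.8, 0.3], [-0.6, -0.9], [0.6, -0.4], [0.2, -0.5]]
big [0.458  0.1762 0.022 ] [0.4572 0.1757 0.022 ]
small [0.4455 0.0515 0.014 ] [0.4446 0.0504 0.014 ]
[ 0.47493846 -0.21436935  0.03      ] [ 0.65483871 -0.29871221  0.024     ] 0.19878083052535328 -25.118652117003677
```

```bash
cat >> h.py <<'E'
def go(x,y,z,yaw=None):
    s=env.observe(); Rt=R.from_quat(s['orientation']).as_matrix(); a=np.degrees(np.arctan2(Rt[1,0],Rt[0,0]))
    d=Rt.T@(np.array([x,y,z])-s['tool_pos'])*100
    print('t',round(s['time_s'],2),'pos',s['tool_pos'].round(4),'yaw_x',a.round(2),'tilt',np.degrees(np.arccos(-Rt[2,2])).round(2),'F',s['wrist_force'].round(1),'open',round(s['opening'],4),'q',s['qpos'].round(2))
    print('move',d.round(2), 'turn', None if yaw is None else round(-((yaw-a+180)%360-180),2))
E
python3 -c "
from h import *
go(.4576,.1759,.15)"
```

```text
t 0.1 pos [ 0.2783 -0.559   0.2215] yaw_x 26.46 tilt 0.1 F [-0.1 -1.1  0. ] open 0.087 q [-1.24  0.22  1.53 -0.    1.39 -0.13]
move [ 48.8  -57.79   7.26] turn None
```

Call:
send_rows([
  [[48.8,-57.8,5,0],[48.8,-57.8,7.2,0],[48.8,-57.8,7.2,0],[48.8,-57.8,7.2,0],[48.8,-57.8,7.2,0],[48.8,-57.8,7.2,0],[48.8,-57.8,7.2,0],[48.8,-57.8,7.2,0],[48.8,-57.8,7.2,0],[48.8,-57.8,7.2,0],[48.8,-57.8,7.2,0],[48.8,-57.8,7.2,0],[48.8,-57.8,7.2,0],[48.8,-57.8,7.2,0],[48.8,-57.8,7.2,0],[48.8,-57.8,7.2,0],[48.8,-57.8,7.2,0],[48.8,-57.8,7.2,0],[48.8,-57.8,7.2,0],[48.8,-57.8,7.2,0]],
], claw=1)

```text
time_s: 2.1
tool_pos: [0.4579, 0.174, 0.1508]
orientation: [0.974, 0.228, 0.0, 0.0]
wrist_force: [0.2, 0.3, -0.0]
opening: 0.0868
```

```bash
python3 - <<'E'
from h import *
go(.4576,.1759,.15)
cv2.imwrite('pics/w1.png',viewer.get_image('wrist')[:,:,::-1])
E
```

```text
t 2.1 pos [0.4579 0.174  0.1508] yaw_x 26.33 tilt 0.02 F [ 0.2  0.3 -0. ] open 0.0868 q [ 0.2  -0.04  1.95 -0.    1.24  1.31]
move [ 0.05 -0.19  0.08] turn None
```

View pics/w1.png

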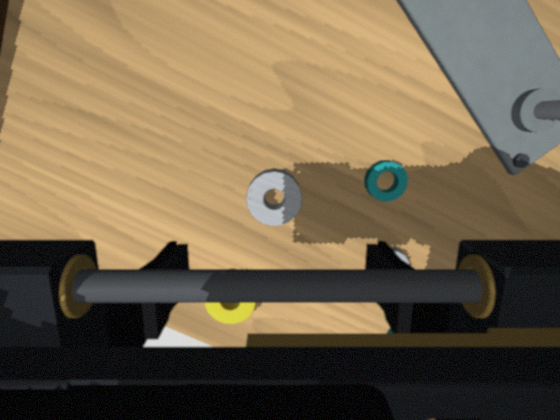

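```bash
python3 - <<'E'
from h import *
from scipy.optimize import least_squares
im=cv2.imread('pics/w1.png')
cv2.imwrite('pics/w1b.png',cv2.resize(im[150:250,220:320],None,fx=6,fy=6,interpolation=cv2.INTER_CUBIC))
print(ray('wrist',(274,197),.022), ray('wrist',(385,181),.014))
go(.4576,.1759,.15)
E
```

```text
[0.46119329 0.17749105 0.022     ] [0.51444973 0.09734296 0.014     ]
t 2.15 pos [0.458  0.1741 0.1508] yaw_x 26.34 tilt 0.03 F [-0.   0.3 -0. ] open 0.0872 q [ 0.2  -0.04  1.95 -0.    1.24  1.31]
move [ 0.04 -0.18  0.08] turn None
```

View pics/w1b.png

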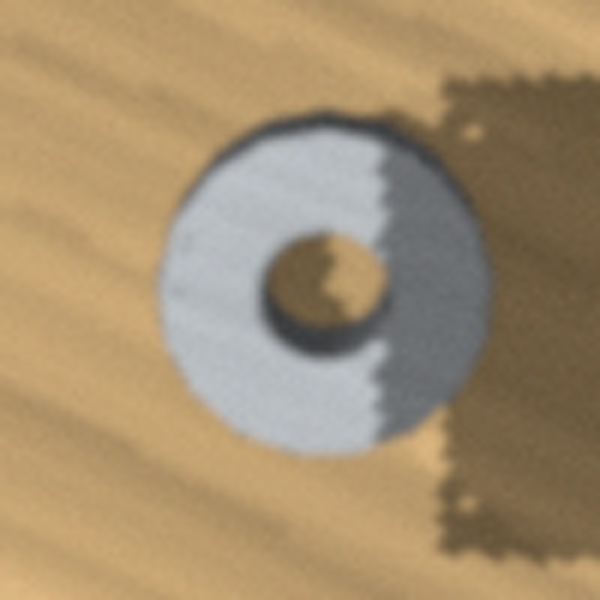

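```bash
python3 - <<'E'
from h import *
print(ray('wrist',(273.75,198.1),.022))
go(.4593,.1767,.004)
E
```

```text
[0.46024388 0.17726101 0.022     ]
t 2.15 pos [0.458  0.1741 0.1508] yaw_x 26.34 tilt 0.03 F [-0.   0.3 -0. ] open 0.0872 q [ 0.2  -0.04  1.95 -0.    1.24  1.31]
move [ 0.23 -0.18 14.68] turn None
```

Call:
send_rows([
  [[0.2,-0.2,5,0],[0.2,-0.2,9,0],[0.2,-0.2,11.5,0],[0.2,-0.2,13,0],[0.2,-0.2,14,0],[0.2,-0.2,14.6,0],[0.2,-0.2,14.6,0],[0.2,-0.2,14.6,0]],
])

```text
time_s: 2.95
tool_pos: [0.4596, 0.1781, 0.0054]
orientation: [0.973, 0.229, 0.001, 0.0]
wrist_force: [0.3, 0.4, 0.1]
opening: 0.0869
```

Call:
send_rows([
  [[0,0,0,0],[0,0,0,0],[0,0,0,0],[0,0,0,0],[0,0,0,0],[0,0,0,0],[0,0,0,0],[0,0,0,0],[0,0,0,0],[0,0,0,0]],
], claw=0)

```text
time_s: 3.95
tool_pos: [0.4587, 0.178, 0.0046]
orientation: [0.973, 0.229, 0.0, 0.0]
wrist_force: [-0.2, -0.5, 0.4]
opening: 0.0465
```

Call:
send_rows([
  [[0,0,-2,0],[0,0,-5,0],[0,0,-9,0],[0,0,-13,0],[0,0,-14.5,0],[0,0,-14.5,0],[0,0,-14.5,0]],
])

```text
time_s: 4.65
tool_pos: [0.4581, 0.1779, 0.1486]
orientation: [0.973, 0.229, -0.0, -0.0]
wrist_force: [-0.7, -0.7, -1.9]
opening: 0.0469
```

```bash
python3 - <<'E'
from h import *
go(.6164,.0178,.15)
a=viewer.get_image('wrist');b=viewer.get_image('scene')
cv2.imwrite('pics/w2.png',a[:,:,::-1])
s=env.observe(); p=proj('scene',s['tool_pos'])[0]; print(p)
x,y=p.astype(int); cv2.imwrite('pics/s2.png',cv2.resize(b[y-70:y+50,x-70:x+70,::-1],None,fx=5,fy=5,interpolation=cv2.INTER_CUBIC))
E
```

```text
t 4.65 pos [0.4581 0.1779 0.1486] yaw_x 26.46 tilt 0.06 F [-0.7 -0.7 -1.9] open 0.0469 q [ 0.21 -0.03  1.94  0.    1.23  1.32]
move [ 7.04 21.39 -0.15] turn None
[256.79725517 147.40426033]
```

View pics/w2.png

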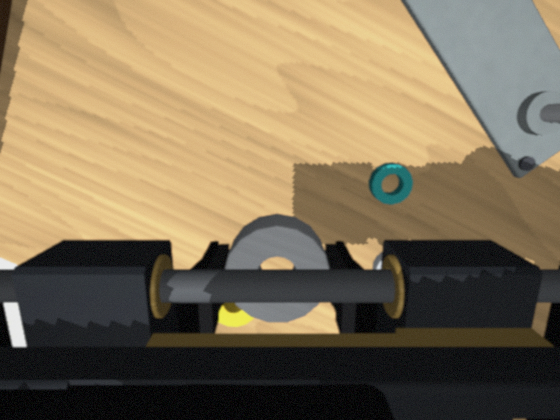

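View pics/s2.png

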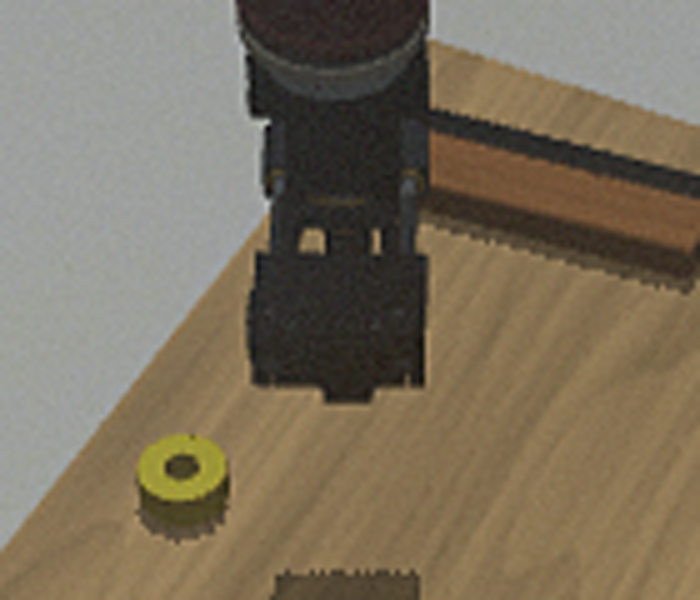

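The collar is held; in the wrist view its rim spans about (227..329) with the top edge at row 214. I compare this with the rim predicted for the tool frame.

```bash
python3 - <<'E'
from h import *
im=cv2.imread('pics/w2.png'); c=viewer.camera_info('wrist'); m=np.linalg.inv(c['mount'])
def pt(P): return cv2.projectPoints(np.float64(P).reshape(-1,1,3),cv2.Rodrigues(m[:3,:3])[0],m[:3,3],c['mtx'],None)[0].reshape(-1,2)
big=cv2.resize(im[200:330,210:350],None,fx=5,fy=5,interpolation=cv2.INTER_CUBIC); o=big.copy()
th=np.linspace(0,2*np.pi,200)
for e,col in((0,(0,0,255)),(.003,(0,255,0))):
  for r,z in((.024,-.0174),(.009,-.0174),(.024,.0046)):
    q=(pt(np.c_[e+r*np.cos(th),r*np.sin(th),0*th+z])-[210,200]+.4)*5
    cv2.polylines(o,[q.astype(np.int32)],True,col,1)
cv2.imwrite('pics/w2b.png',o)
E
```

```text
(no output)
```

View pics/w2b.png

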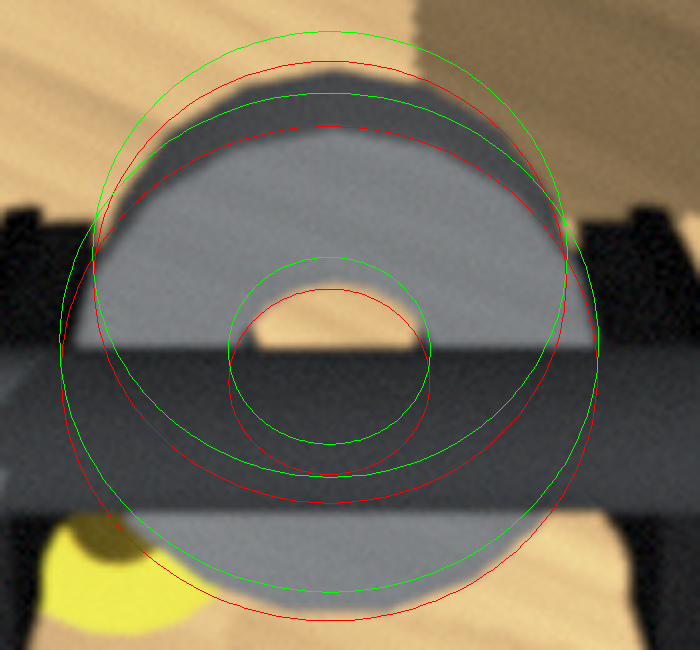

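Call:
send_rows([
  [[0.2,2,0,0],[0.5,5,0,0],[1,9,0,0],[1.5,13,0,0],[2,17,0,0],[2,20,0,0],[2,21.4,0,0],[2,21.4,0,0],[2,21.4,0,0],[2,21.4,0,0]],
])

```text
time_s: 5.75
tool_pos: [0.571, -0.0032, 0.1489]
orientation: [0.973, 0.229, -0.001, -0.0]
wrist_force: [0.4, -0.1, -1.2]
opening: 0.0467
```

```bash
python3 - <<'E'
from h import *
go(.6164,.0178,.15)
s=env.observe()
a=viewer.get_image('wrist')
cv2.imwrite('pics/w3.png',cv2.resize(a[60:260,180:400,::-1],None,fx=3,fy=3,interpolation=cv2.INTER_CUBIC))
E
```

```text
t 5.75 pos [ 0.571  -0.0032  0.1489] yaw_x 26.53 tilt 0.09 F [ 0.4 -0.1 -1.2] open 0.0467 q [-0.14  0.16  1.74  0.    1.24  0.96]
move [ 5.    0.15 -0.11] turn None
```

View pics/w3.png

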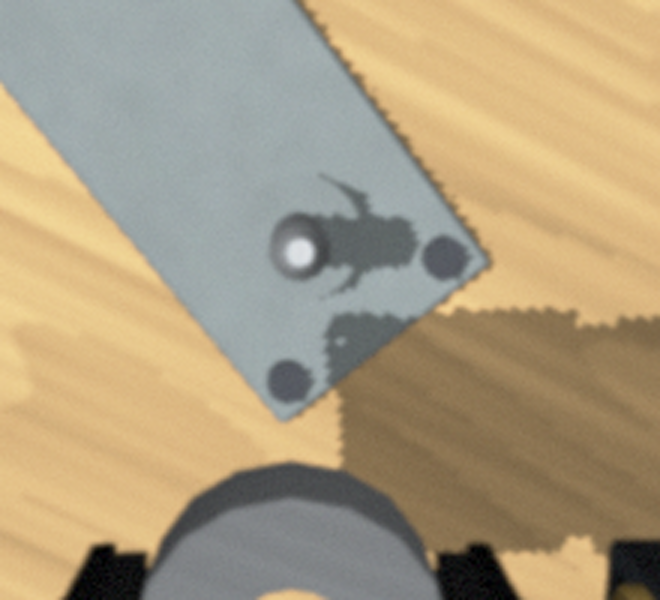

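```bash
python3 - <<'E'
from h import *
p=ray('wrist',(279.3,143.3),.078);print(p)
go(*p[:2],.12)
go(.6164,.0178,.15)
E
```

```text
[0.61946367 0.01832411 0.078     ]
t 5.8 pos [ 0.5712 -0.0032  0.1492] yaw_x 26.55 tilt 0.06 F [ 0.2  0.7 -1.9] open 0.0464 q [-0.14  0.16  1.74  0.    1.24  0.96]
move [5.28 0.23 2.92] turn None
t 5.8 pos [ 0.5712 -0.0032  0.1492] yaw_x 26.55 tilt 0.06 F [ 0.2  0.7 -1.9] open 0.0464 q [-0.14  0.16  1.74  0.    1.24  0.96]
move [ 4.98  0.14 -0.08] turn None
```

Call:
send_rows([
  [[2,0.1,0,0],[4,0.2,0,0],[5.2,0.2,2,0],[5.2,0.2,4,0],[5.2,0.2,5,0],[5.2,0.2,5,0],[5.2,0.2,5,0],[5.2,0.2,5,0]],
])

```text
time_s: 6.6
tool_pos: [0.6202, 0.0168, 0.101]
orientation: [0.973, 0.229, 0.001, 0.0]
wrist_force: [0.5, 0.6, -2.1]
opening: 0.0466
```

```bash
python3 - <<'E'
from h import *
go(.6191,.0183,.0826)
b=viewer.get_image('scene');a=viewer.get_image('wrist')
cv2.imwrite('pics/s4.png',cv2.resize(b[180:300,230:370,::-1],None,fx=5,fy=5,interpolation=cv2.INTER_CUBIC))
cv2.imwrite('pics/w4.png',cv2.resize(a[190:340,200:360,::-1],None,fx=4,fy=4,interpolation=cv2.INTER_CUBIC))
E
```

```text
t 6.6 pos [0.6202 0.0168 0.101 ] yaw_x 26.46 tilt 0.13 F [ 0.5  0.6 -2.1] open 0.0466 q [-0.1   0.32  1.65  0.    1.18  1.01]
move [-0.03 -0.19  1.84] turn None
```

View pics/s4.png

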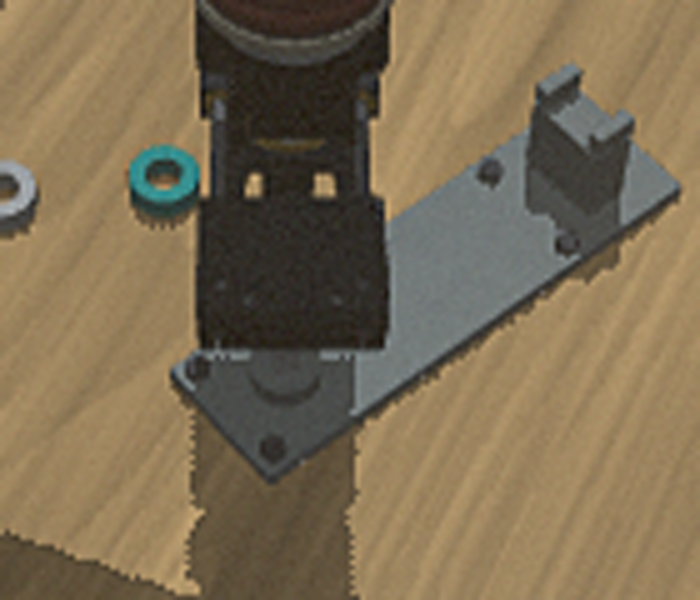

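View pics/w4.png

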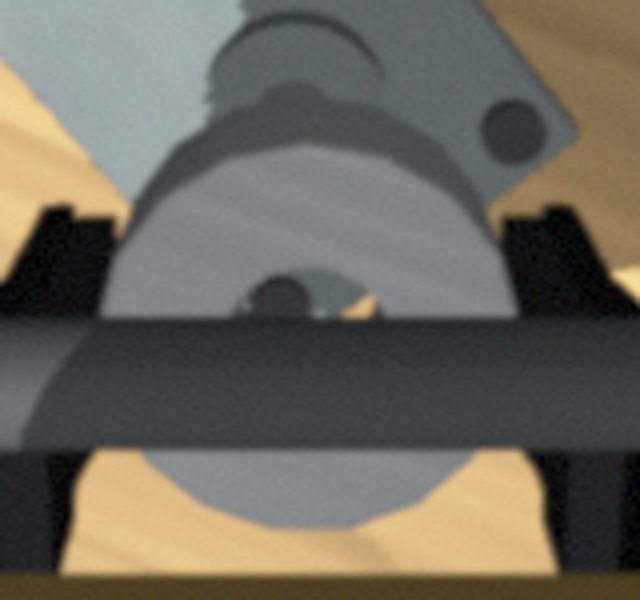

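Call:
send_rows([
  [[0,-0.2,0,0],[0,-0.2,1,0],[0,-0.2,2,0],[0,-0.2,2.6,0],[0,-0.2,2.6,0],[0,-0.2,2.6,0]],
])

```text
time_s: 7.3
tool_pos: [0.6182, 0.0185, 0.0729]
orientation: [0.973, 0.229, -0.0, -0.0]
wrist_force: [-0.0, -0.3, -1.4]
opening: 0.0466
```

```bash
python3 - <<'E'
from h import *
go(.6191,.0183,.0266)
E
```

```text
t 7.3 pos [0.6182 0.0185 0.0729] yaw_x 26.45 tilt 0.06 F [-0.  -0.3 -1.4] open 0.0466 q [-0.1   0.35  1.66  0.    1.13  1.01]
move [0.07 0.06 4.63] turn None
```

Call:
send_rows([
  [[0,0,1,0],[0,0,2,0],[0,0,3,0],[0,0,3.6,0],[0,0,4.1,0],[0,0,4.4,0],[0,0,4.4,0],[0,0,4.4,0]],
])

```text
time_s: 8.1
tool_pos: [0.6188, 0.0185, 0.0298]
orientation: [0.973, 0.229, 0.0, 0.0]
wrist_force: [0.3, -0.8, -1.5]
opening: 0.0464
```

```bash
python3 - <<'E'
from h import *
go(.6191,.0183,.0266)
b=viewer.get_image('scene');a=viewer.get_image('wrist')
cv2.imwrite('pics/s5.png',cv2.resize(b[180:300,230:370,::-1],None,fx=5,fy=5,interpolation=cv2.INTER_CUBIC))
cv2.imwrite('pics/w5.png',cv2.resize(a[190:340,200:360,::-1],None,fx=4,fy=4,interpolation=cv2.INTER_CUBIC))
E
```

```text
t 8.1 pos [0.6188 0.0185 0.0298] yaw_x 26.46 tilt 0.03 F [ 0.3 -0.8 -1.5] open 0.0464 q [-0.1   0.41  1.68  0.    1.05  1.01]
move [0.02 0.03 0.32] turn None
```

View pics/s5.png

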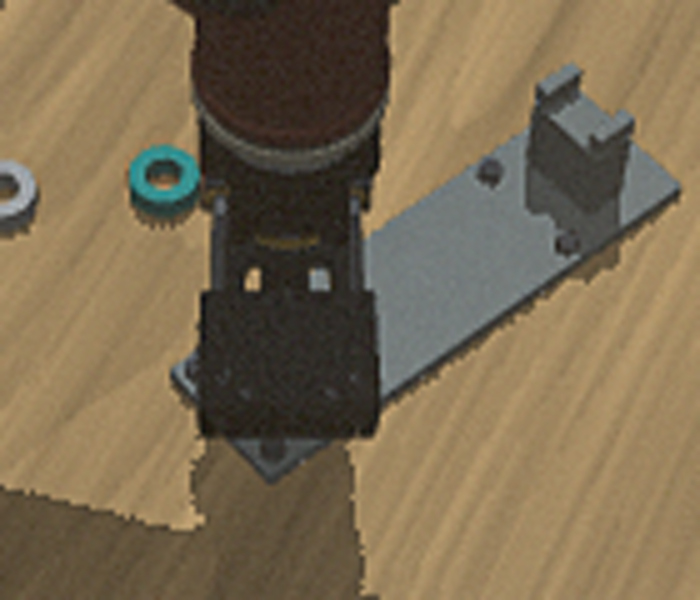

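View pics/w5.png

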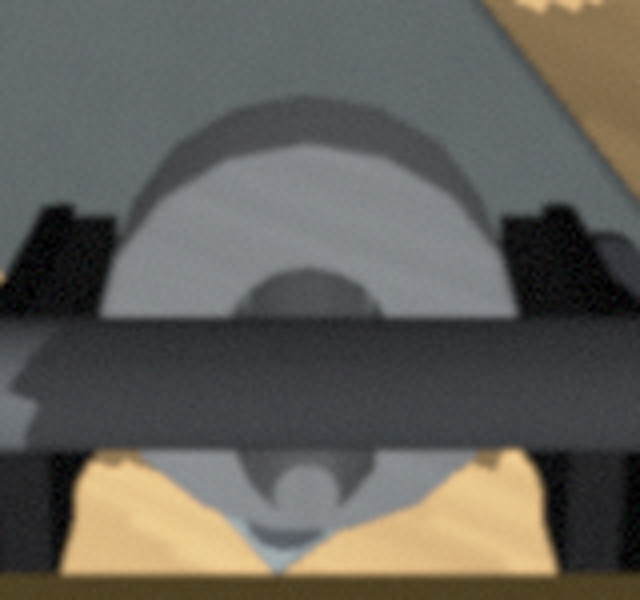

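The collar is threaded: the post fills the bore at (307,290) and its tip shows at (307,490). I seat it the last 3 mm.

Call:
send_rows([
  [[0,0,0.15,0],[0,0,0.3,0],[0,0,0.4,0],[0,0,0.4,0]],
])

```text
time_s: 8.6
tool_pos: [0.6188, 0.0185, 0.0265]
orientation: [0.973, 0.229, 0.0, 0.0]
wrist_force: [-3.1, -0.4, 4.9]
opening: 0.0468
```

Call:
send_rows([
  [[0,0,0,0],[0,0,0,0],[0,0,0,0],[0,0,0,0],[0,0,0,0],[0,0,0,0]],
], claw=1)

```text
time_s: 9.2
tool_pos: [0.6185, 0.0185, 0.0254]
orientation: [0.973, 0.229, -0.0, -0.0]
wrist_force: [0.8, -0.7, 0.7]
opening: 0.0837
```

Call:
send_rows([
  [[0,0,-3,0],[0,0,-7,0],[0,0,-11,0],[0,0,-13,0],[0,0,-13,0]],
])

```text
time_s: 9.7
tool_pos: [0.6214, 0.0183, 0.1603]
orientation: [0.973, 0.229, 0.004, 0.001]
wrist_force: [0.8, 0.6, 0.1]
opening: 0.0867
```

```bash
python3 - <<'E'
from h import *
go(.445,.051,.15)
b=viewer.get_image('top')
cv2.imwrite('pics/t6.png',cv2.resize(b[140:300,225:435,::-1],None,fx=3.75,fy=3.75,interpolation=cv2.INTER_CUBIC))
a=viewer.get_image('wrist')
cv2.imwrite('pics/w6.png',a[:,:,::-1])
E
```

```text
t 9.7 pos [0.6214 0.0183 0.1603] yaw_x 26.46 tilt 0.47 F [0.8 0.6 0.1] open 0.0867 q [-0.1   0.26  1.6   0.    1.27  1.01]
move [-14.34 -10.79   0.89] turn None
```

View pics/w6.png

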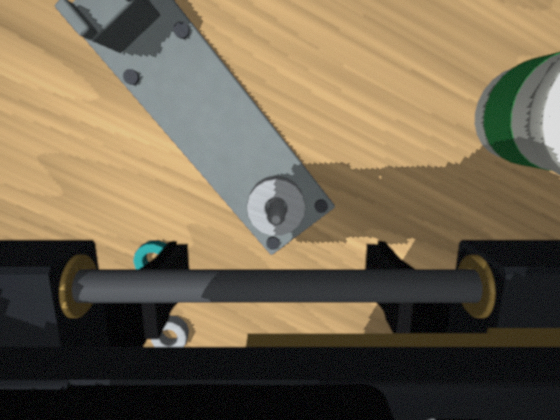

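Call:
send_rows([
  [[-14.1,-10.8,0.9,0],[-14.1,-10.8,0.9,0],[-14.1,-10.8,0.9,0],[-14.1,-10.8,0.9,0],[-14.1,-10.8,0.9,0],[-14.1,-10.8,0.9,0],[-14.1,-10.8,0.9,0],[-14.1,-10.8,0.9,0]],
])

```text
time_s: 10.6
tool_pos: [0.445, 0.0521, 0.1463]
orientation: [0.974, 0.229, -0.0, -0.0]
wrist_force: [-0.3, 0.1, 0.3]
opening: 0.0871
```

```bash
python3 - <<'E'
from h import *
go(.4476,.0523,.003)
a=viewer.get_image('wrist')
cv2.imwrite('pics/w7.png',cv2.resize(a[140:260,200:360,::-1],None,fx=5,fy=5,interpolation=cv2.INTER_CUBIC))
E
```

```text
t 10.6 pos [0.445  0.0521 0.1463] yaw_x 26.43 tilt 0.01 F [-0.3  0.1  0.3] open 0.0871 q [-0.06 -0.14  2.05 -0.    1.24  1.05]
move [ 0.24  0.1  14.33] turn None
```

View pics/w7.png

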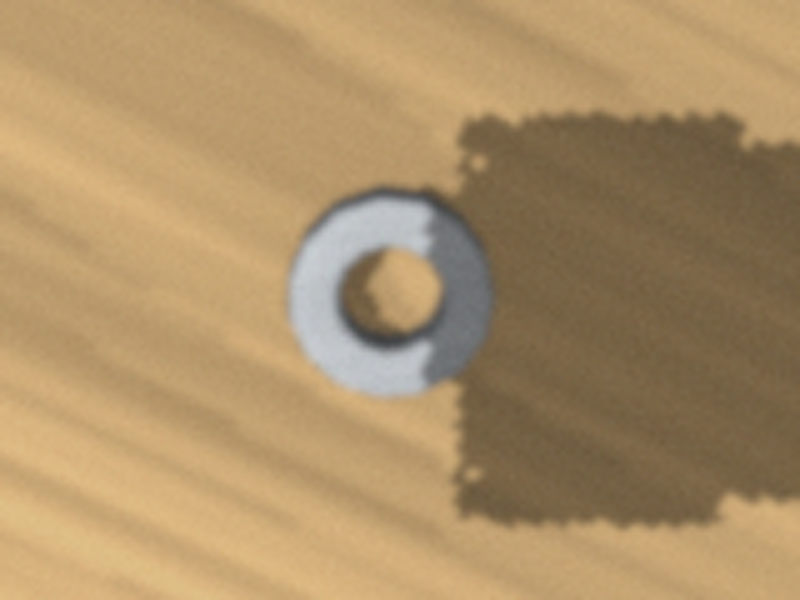

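```bash
python3 - <<'E'
from h import *
p=ray('wrist',(277.6,198.4),.014);print(p)
go(*p[:2],.003)
E
```

```text
[0.44756578 0.05189745 0.014     ]
t 10.65 pos [0.4449 0.0521 0.1464] yaw_x 26.43 tilt 0.02 F [ 0.6 -0.7 -0.4] open 0.0869 q [-0.06 -0.14  2.05 -0.    1.24  1.05]
move [ 0.23  0.14 14.34] turn None
```

Call:
send_rows([
  [[0.2,0.1,5,0],[0.2,0.1,9,0],[0.2,0.1,11.5,0],[0.2,0.1,13,0],[0.2,0.1,13.8,0],[0.2,0.1,14.3,0],[0.2,0.1,14.3,0],[0.2,0.1,14.3,0]],
])

```text
time_s: 11.45
tool_pos: [0.4474, 0.0523, 0.0044]
orientation: [0.973, 0.229, 0.001, 0.0]
wrist_force: [-0.6, 1.0, -0.0]
opening: 0.087
```

Call:
send_rows([
  [[0,0,0,0],[0,0,0,0],[0,0,0,0],[0,0,0,0],[0,0,0,0],[0,0,0,0],[0,0,0,0],[0,0,0,0],[0,0,0,0],[0,0,0,0],[0,0,0,0]],
], claw=0)

```text
time_s: 12.55
tool_pos: [0.4464, 0.0524, 0.0035]
orientation: [0.973, 0.229, -0.0, -0.0]
wrist_force: [-0.5, -0.6, -0.2]
opening: 0.0342
```

Call:
send_rows([
  [[0,0,-2,0],[0,0,-5,0],[0,0,-9,0],[0,0,-13,0],[0,0,-14.5,0],[0,0,-14.5,0],[0,0,-14.5,0]],
])

```text
time_s: 13.25
tool_pos: [0.446, 0.0524, 0.1478]
orientation: [0.973, 0.229, -0.0, -0.0]
wrist_force: [0.5, 0.4, -1.2]
opening: 0.0344
```

```bash
python3 - <<'E'
from h import *
go(.6188,.0185,.15)
a=viewer.get_image('wrist')
cv2.imwrite('pics/w8.png',cv2.resize(a[190:340,200:360,::-1],None,fx=4,fy=4,interpolation=cv2.INTER_CUBIC))
E
```

```text
t 13.25 pos [0.446  0.0524 0.1478] yaw_x 26.46 tilt 0.03 F [ 0.5  0.4 -1.2] open 0.0344 q [-0.06 -0.14  2.05  0.    1.24  1.05]
move [13.96 10.74 -0.23] turn None
```

View pics/w8.png

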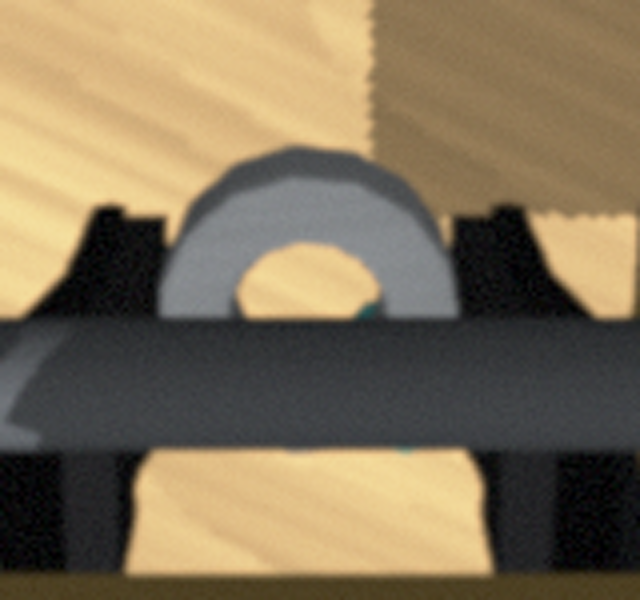

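```bash
python3 - <<'E'
from h import *
c=viewer.camera_info('wrist'); m=np.linalg.inv(c['mount'])
def pt(P): return cv2.projectPoints(np.float64(P).reshape(-1,1,3),cv2.Rodrigues(m[:3,:3])[0],m[:3,3],c['mtx'],None)[0].reshape(-1,2)
for e in(-.002,0,.002): print(e,((pt([[e+.018,0,-.0105],[e+.009,0,-.0105],[e-.018,0,-.0105],[e,.018,-.0105],[e,-.018,-.0105]])-[200,190]+.37)*4).round(0).tolist())
E
```

```text
-0.002 [[303.0, 191.0], [303.0, 265.0], [304.0, 475.0], [457.0, 336.0], [150.0, 337.0]]
0 [[303.0, 174.0], [303.0, 248.0], [304.0, 460.0], [458.0, 321.0], [149.0, 321.0]]
0.002 [[303.0, 157.0], [303.0, 232.0], [304.0, 445.0], [458.0, 305.0], [149.0, 305.0]]
```

Call:
send_rows([
  [[2,1.5,0,0],[5,4,0,0],[8,6.5,0,0],[11,8.7,0,0],[13,10.2,0,0],[13.9,10.7,0,0],[13.9,10.7,0,0],[13.9,10.7,2,0],[13.9,10.7,4,0],[13.9,10.7,5,0],[13.9,10.7,5,0],[13.9,10.7,5,0]],
])

```text
time_s: 14.5
tool_pos: [0.6181, 0.0188, 0.0988]
orientation: [0.973, 0.229, -0.0, -0.0]
wrist_force: [0.1, -0.7, 0.6]
opening: 0.0346
```

```bash
python3 - <<'E'
from h import *
go(.6188,.0185,.0765)
a=viewer.get_image('wrist')
cv2.imwrite('pics/w9.png',cv2.resize(a[190:340,200:360,::-1],None,fx=4,fy=4,interpolation=cv2.INTER_CUBIC))
E
```

```text
t 14.5 pos [0.6181 0.0188 0.0988] yaw_x 26.47 tilt 0.02 F [ 0.1 -0.7  0.6] open 0.0346 q [-0.1   0.32  1.65  0.    1.17  1.01]
move [0.05 0.06 2.23] turn None
```

View pics/w9.png

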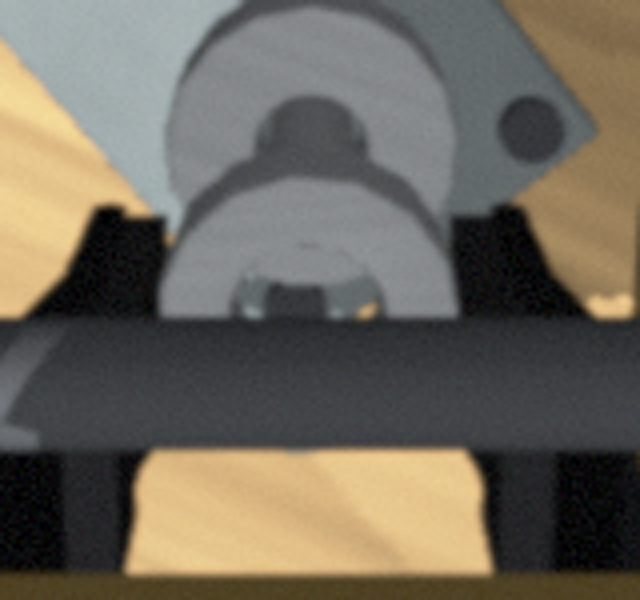

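The small collar is in line with the post, which shows at (310,130) behind it. I lower it.

Call:
send_rows([
  [[0,0,1,0],[0,0,2,0],[0,0,2.8,0],[0,0,3.5,0],[0,0,4.2,0],[0,0,4.7,0],[0,0,4.8,0],[0,0,4.8,0]],
])

```text
time_s: 15.35
tool_pos: [0.6185, 0.0186, 0.0504]
orientation: [0.973, 0.229, -0.0, -0.0]
wrist_force: [-0.1, 0.6, -0.1]
opening: 0.0347
```

```bash
python3 - <<'E'
from h import *
go(.6188,.0185,.0475)
a=viewer.get_image('wrist')
cv2.imwrite('pics/w10.png',cv2.resize(a[190:340,200:360,::-1],None,fx=4,fy=4,interpolation=cv2.INTER_CUBIC))
E
```

```text
t 15.35 pos [0.6185 0.0186 0.0504] yaw_x 26.46 tilt 0.02 F [-0.1  0.6 -0.1] open 0.0347 q [-0.1   0.38  1.67  0.    1.09  1.01]
move [0.03 0.02 0.29] turn None
```

View pics/w10.png

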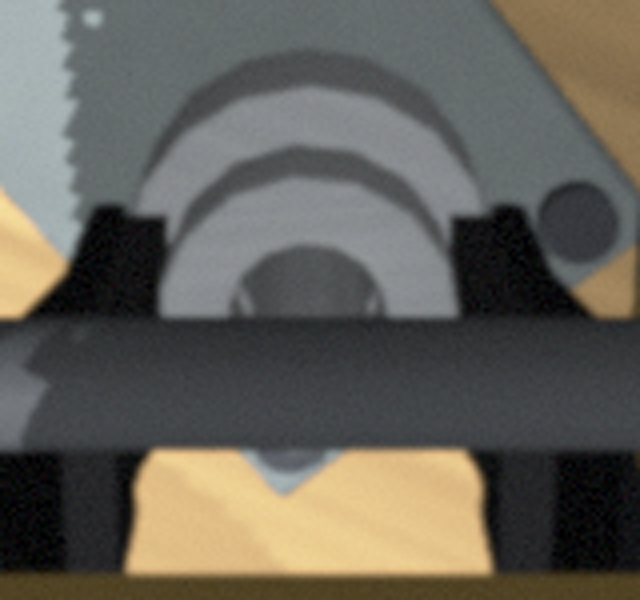

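Threaded: the post fills the bore at (310,285). I seat it and watch the force.

Call:
send_rows([
  [[0,0,0.15,0],[0,0,0.3,0],[0,0,0.35,0],[0,0,0.35,0]],
])

```text
time_s: 15.8
tool_pos: [0.6188, 0.0185, 0.0475]
orientation: [0.973, 0.229, 0.0, 0.0]
wrist_force: [-0.6, -0.5, 2.9]
opening: 0.0344
```

Call:
send_rows([
  [[0,0,0,0],[0,0,0,0],[0,0,0,0],[0,0,0,0],[0,0,0,0],[0,0,0,0],[0,0,0,0]],
], claw=1)

```text
time_s: 16.5
tool_pos: [0.6185, 0.0185, 0.047]
orientation: [0.973, 0.229, -0.0, -0.0]
wrist_force: [0.5, -0.0, 0.2]
opening: 0.0823
```

Call:
send_rows([
  [[0,0,-2,0],[0,0,-5,0],[0,0,-9,0],[0,0,-11,0],[0,0,-11,0],[0,0,-11,0]],
])

```text
time_s: 17.1
tool_pos: [0.6185, 0.0185, 0.1569]
orientation: [0.973, 0.229, 0.0, 0.0]
wrist_force: [0.2, -0.2, -0.0]
opening: 0.0873
```

```bash
python3 - <<'E'
from h import *
h=np.array([.47494,-.21437]);t=np.array([.65484,-.29871]);b=h+(t-h)/np.linalg.norm(t-h)*.059;print(b)
go(*b,.16,-25.1)
a=viewer.get_image('wrist')
cv2.imwrite('pics/w11.png',a[:,:,::-1])
E
```

```text
[ 0.52836072 -0.23941449]
t 17.1 pos [0.6185 0.0185 0.1569] yaw_x 26.46 tilt 0.02 F [ 0.2 -0.2 -0. ] open 0.0873 q [-0.1   0.26  1.61  0.    1.28  1.01]
move [-19.56  19.08  -0.31] turn 51.56
```

View pics/w11.png

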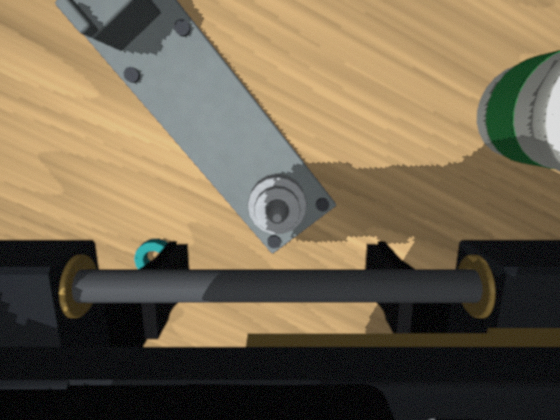

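Call:
send_rows([
  [[-19.6,19.1,-0.3,51.6],[-19.6,19.1,-0.3,51.6],[-19.6,19.1,-0.3,51.6],[-19.6,19.1,-0.3,51.6],[-19.6,19.1,-0.3,51.6],[-19.6,19.1,-0.3,51.6],[-19.6,19.1,-0.3,51.6],[-19.6,19.1,-0.3,51.6],[-19.6,19.1,-0.3,51.6],[-19.6,19.1,-0.3,51.6]],
])

```text
time_s: 18.15
tool_pos: [0.5284, -0.2383, 0.1594]
orientation: [0.976, -0.216, -0.0, -0.0]
wrist_force: [-0.4, -1.0, 0.5]
opening: 0.0871
```

```bash
python3 - <<'E'
from h import *
go(.52836,-.23941,.003,-25.1)
a=viewer.get_image('wrist')
cv2.imwrite('pics/w12.png',a[:,:,::-1])
E
```

```text
t 18.15 pos [ 0.5284 -0.2383  0.1594] yaw_x -24.97 tilt 0.07 F [-0.4 -1.   0.5] open 0.0871 q [-0.56  0.17  1.71  0.    1.27  1.45]
move [ 0.06  0.11 15.64] turn 0.13
```

View pics/w12.png

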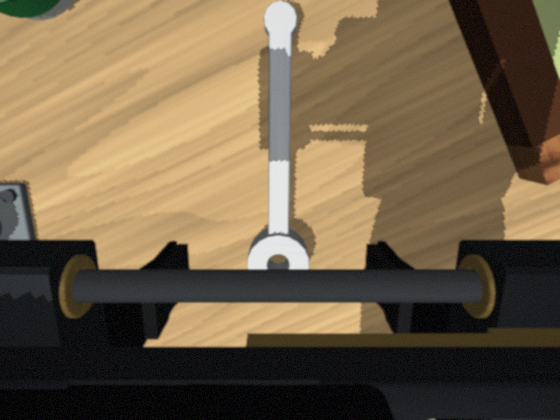

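```bash
python3 - <<'E'
from h import *
t=ray('wrist',(280.5,19.5),.024);e=ray('wrist',(278,262),.03)
d=(t-e)[:2]; print(t,e,np.linalg.norm(d),np.degrees(np.arctan2(d[1],d[0])), t[:2]-d/np.linalg.norm(d)*.141)
E
```

```text
[ 0.65629564 -0.30190721  0.024     ] [ 0.47839776 -0.21674691  0.03      ] 0.1972306496870281 -25.580590460200547 [ 0.52911662 -0.2410262 ]
```

Call:
send_rows([
  [[0.1,0.1,5,0.3],[0.1,0.1,9,0.3],[0.1,0.1,12,0.3],[0.1,0.1,14,0.3],[0.1,0.1,15,0.3],[0.1,0.1,15.6,0.3],[0.1,0.1,15.6,0.3],[0.1,0.1,15.6,0.3]],
])

```text
time_s: 19.0
tool_pos: [0.5297, -0.2415, 0.0053]
orientation: [0.976, -0.22, 0.001, 0.0]
wrist_force: [-0.0, 0.2, 0.1]
opening: 0.0869
```

Call:
send_rows([
  [[0,0,0,0],[0,0,0,0],[0,0,0,0],[0,0,0,0],[0,0,0,0],[0,0,0,0],[0,0,0,0],[0,0,0,0],[0,0,0,0],[0,0,0,0],[0,0,0,0],[0,0,0,0],[0,0,0,0],[0,0,0,0]],
], claw=0)

```text
time_s: 20.4
tool_pos: [0.5287, -0.241, 0.004]
orientation: [0.975, -0.22, -0.0, -0.0]
wrist_force: [0.7, 0.6, -0.2]
opening: 0.018
```

Call:
send_rows([
  [[0,0,-0.5,0],[0,0,-1.5,0],[0,0,-3,0],[0,0,-5,0],[0,0,-7,0],[0,0,-9,0],[0,0,-11,0],[0,0,-12,0],[0,0,-12,0],[0,0,-12,0],[0,0,-12,0]],
])

```text
time_s: 21.5
tool_pos: [0.5278, -0.2406, 0.1227]
orientation: [0.975, -0.22, -0.001, -0.0]
wrist_force: [-0.2, 0.1, -4.4]
opening: 0.0176
```

```bash
python3 - <<'E'
from h import *
go(.52836,-.23941,.123,65)
a=viewer.get_image('wrist')
cv2.imwrite('pics/w13.png',a[:,:,::-1])
b=viewer.get_image('scene')
cv2.imwrite('pics/s13.png',b[:,:,::-1])
E
```

```text
t 21.5 pos [ 0.5278 -0.2406  0.1227] yaw_x -25.44 tilt 0.14 F [-0.2  0.1 -4.4] open 0.0176 q [-0.56  0.21  1.74 -0.    1.2   1.45]
move [ 0.   -0.13 -0.03] turn -90.44
```

View pics/w13.png

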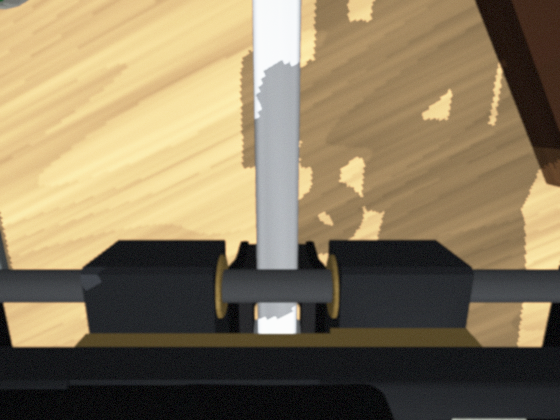

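View pics/s13.png

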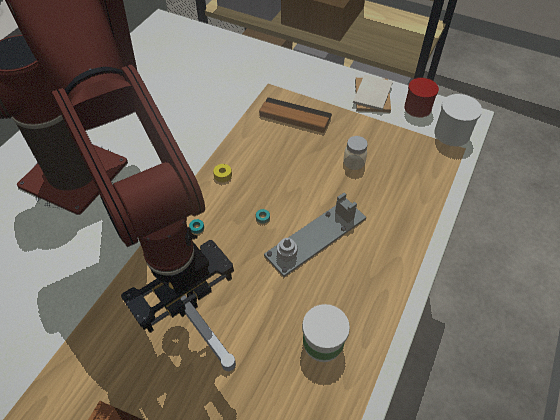

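The lever is held: opening 17.6 mm on the 18 mm bar, 4.4 N, tail at (228,360) in the scene view. Both collars are stacked at (287,247). I carry the lever over while turning it.

Call:
send_rows([
  [[0,0,-0.8,-1],[0,-0.5,-1.6,-3],[-0.1,-1.5,-2,-6],[-0.3,-3.5,-2,-11],[-0.6,-6,-2,-17],[-0.8,-8.5,-2,-23],[-1,-11,-2,-29],[-1.2,-13.5,-2,-35],[-1.5,-16,-2,-41],[-1.7,-18.5,-2,-47],[-2,-21,-2,-53],[-2.2,-23.5,-2,-60],[-2.4,-26,-2,-67],[-2.6,-28.5,-2,-74],[-2.8,-30.5,-2,-80],[-3,-32,-2,-85],[-3,-32.8,-2,-89],[-3,-33.1,-2,-90.4],[-3,-33.1,-2,-90.4],[-3,-33.1,-2,-90.4]],
])

```text
time_s: 23.6
tool_pos: [0.6437, 0.0704, 0.1443]
orientation: [0.844, 0.537, -0.0, 0.0]
wrist_force: [-0.0, -0.4, -3.8]
opening: 0.0176
```

```bash
python3 - <<'E'
from h import *
go(.643,.0715,.122,65)
for n in('wrist','top','scene'):
  a=viewer.get_image(n)
  if n=='top': a=cv2.resize(a[120:240,215:375],None,fx=5,fy=5,interpolation=cv2.INTER_CUBIC)
  if n=='scene': a=cv2.resize(a[140:300,210:400],None,fx=4,fy=4,interpolation=cv2.INTER_CUBIC)[:600]
  cv2.imwrite(f'pics/{n}14.png',a[:,:,::-1])
E
```

```text
t 23.6 pos [0.6437 0.0704 0.1443] yaw_x 64.9 tilt 0.01 F [-0.  -0.4 -3.8] open 0.0176 q [-0.01  0.34  1.54 -0.    1.27  0.43]
move [ 0.07 -0.11  2.23] turn -0.1
```

View pics/wrist14.png

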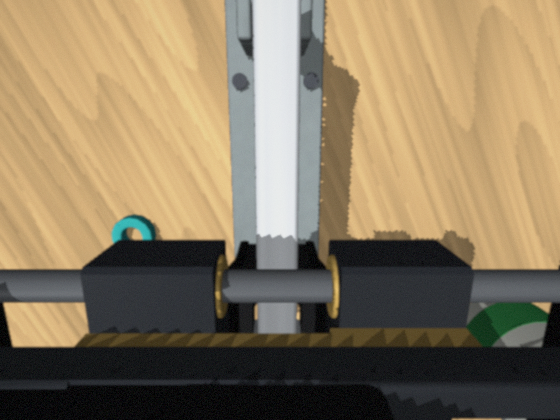

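View pics/top14.png

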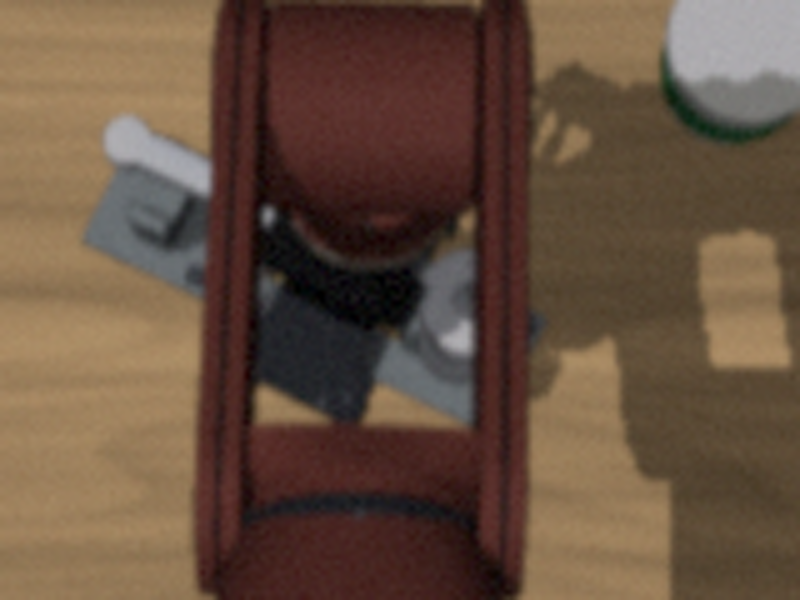

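View pics/scene14.png

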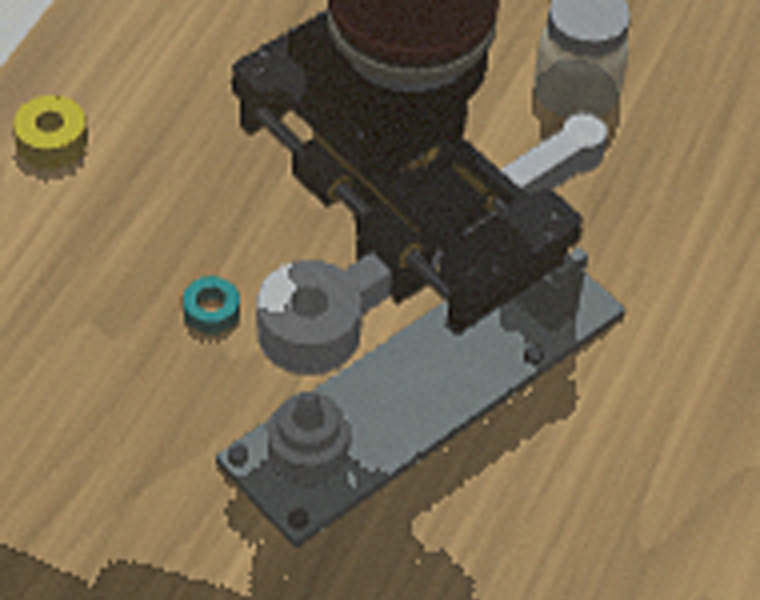

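```bash
python3 - <<'E'
from h import *
S=lambda u,v:(210+u/4-.37,140+v/4-.37); T=lambda u,v:(215+u/5-.4,120+v/5-.4)
P=np.array([.6164,.0178]);W=np.array([.618,.018]);u=np.array([np.cos(np.radians(65)),np.sin(np.radians(65))])
print('eye scene',ray('scene',S(310,300),.170),'expect',P)
print('tail scene',ray('scene',S(583,132),.164),'top',ray('top',T(128,139),.164),'expect end',P+.2*u)
p=proj('scene',[[*P,.170],[*(P+.2*u),.164],[*P,.078]]);print((p-[210,140]+.37)*4)
print('posttop scene', ray('scene',S(306,400),.078))
E
```

```text
eye scene [0.61628727 0.01590248 0.17      ] expect [0.6164 0.0178]
tail scene [0.70045875 0.19413229 0.164     ] top [0.70240451 0.19721297 0.164     ] expect end [0.70092365 0.19906156]
[[311.77742152 297.47377189]
 [586.97101556 126.37261436]
 [309.77306957 395.10982099]]
posttop scene [0.61595099 0.01390468 0.078     ]
```

Call:
send_rows([
  [[0.1,0,0.5,0],[0.2,0,1.1,0],[0.2,0,1.7,0],[0.2,0,2.1,0],[0.2,0,2.2,0],[0.2,0,2.2,0],[0.2,0,2.2,0],[0.2,0,2.2,0],[0.2,0,2.2,0],[0.2,0,2.2,0]],
])

```text
time_s: 24.75
tool_pos: [0.6447, 0.0725, 0.1223]
orientation: [0.844, 0.537, 0.0, 0.0]
wrist_force: [0.3, 0.2, -3.6]
opening: 0.018
```

```bash
python3 - <<'E'
from h import *
go(.643,.0715,.122,65)
print(env.observe()['joint_velocities'].round(3))
a=viewer.get_image('scene')
cv2.imwrite('pics/s15.png',cv2.resize(a[140:290,210:400],None,fx=4,fy=4,interpolation=cv2.INTER_CUBIC)[:,:,::-1])
P=np.array([.6164,.0178]);u=np.array([np.cos(np.radians(65)),np.sin(np.radians(65))])
p=proj('scene',[[*P,.148],[*(P+.2*u),.142],[*P,.078]]);print((p-[210,140]+.37)*4)
E
```

```text
t 24.75 pos [0.6447 0.0725 0.1223] yaw_x 64.96 tilt 0.02 F [ 0.3  0.2 -3.6] open 0.018 q [-0.01  0.36  1.55  0.    1.23  0.43]
move [-0.16 -0.11  0.03] turn -0.04
[0.002 0.002 0.    0.    0.002 0.   ]
[[311.27380543 322.00593327]
 [582.41564037 151.76134135]
 [309.77306957 395.10982099]]
```

View pics/s15.png

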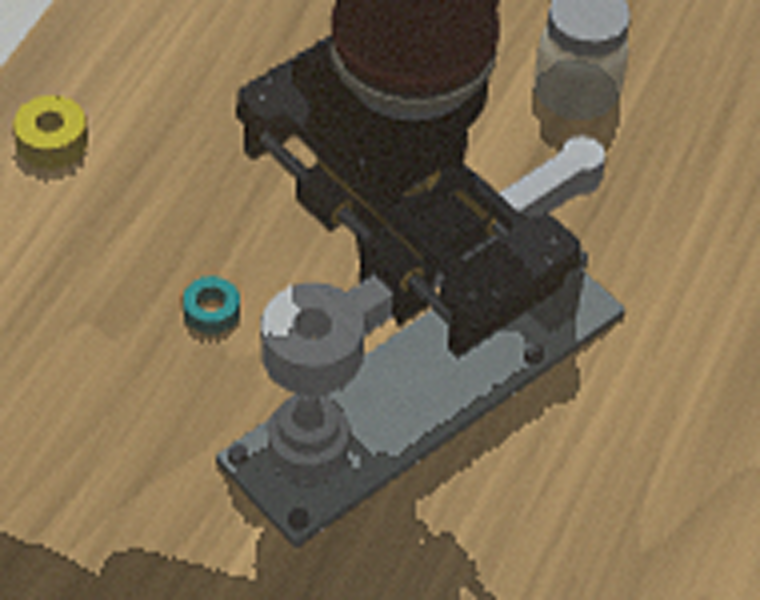

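The eye is at (313,323), where (311,322) was expected. The tail is at (584,154), where (582,152) was expected. The collars are stacked and nothing is touching, so I hand it in.

```bash
python3 -c "
from cell import env
print(env.sign_off())"
```

```text
the job is handed in; nothing more can be done
None
```

I threaded the big steel collar and then the small one home on the post, then lifted the lever by its balance point. I handed in at about 24.8 s with the lever held level over the base; the sign-off gave no verdict.

**Collars:** Each was pressed down until it met resistance (about 7 N for the big one, 3.5 N for the small one). The TCP stood at the expected height each time before I let go. The pictures afterwards show the two stacked, small on big, with the post through both.

**Lever:**
- The eye and tail were within about 1 mm of the predicted positions in the last scene picture.
- The underside was about 40 mm above the post's top, the tool tilt 0.02°, and the joints practically still.
- The grip opening was 18.0 mm, which matches the bar's width, and the wrist force was 3.6 N.

**Disagreements:** The wrist camera read positions about 3 mm further along the tool's x axis than the fixed cameras, so I aligned both collars on the post by the wrist camera. Fixed-camera checks of the eye and tail before the last small correction differed from the expected values by 2 to 5 mm, still inside the tolerances.

I made no separate check of the tub, jar and squeegee. None was approached or touched.

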